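Close the gearbox with its keyhole inspection cover

ROBOT

A 6-joint arm with a two-finger parallel gripper is mounted at the origin on a cart in front of the work surface, level with it; the furniture and walls round the work are solid. World frame = base frame: x ahead of the robot, y to its left, z up, the work surface at z = 0. Lengths are in mm, angles in degrees, forces in N, time in s.
With the tool pointing down it reaches from about 350 to 850 mm from the base axis. Payload 8.1 kg.
Tool frame: the origin (TCP) lies at the very end of the fingers, on their centre line; the grasp point (between the pads) lies 19 mm behind it (r.grip_depth is the distance from the TCP to the grasp point, in mm); z points along the fingers, y is the direction in which the jaws open and shut (so a half turn about z gives the same grasp; the last joint's range is limited). The gripper opens to 85 mm and grips with 20 to 120 N. Pads are 22 mm wide; open, the fingers measure 114 mm over their backs; the gripper's body (76 mm by 85 mm) begins 54 mm behind the grasp point. The pads swing forward as they close: fully open they stand 13 mm farther back than shut.
Start: joints at [-81.44, 7.471, 85.268, -0, 87.261, -4.893], TCP at [139.609, -583.536, 231.292] pointing down, gripper open.
Joint ranges: [-169.43, 169.43], [-51.17, 129.36], [1.28, 143.12], [-76.62, 256.62], [0, 156.53], [-152.29, 152.29]. Speed limits (degrees/s): [136.94, 136.94, 159.86, 180, 180, 180].

INTERFACE

Orientations are given as [roll, pitch, yaw] about the fixed x, y, z axes, in that order (R = Rz(yaw) Ry(pitch) Rx(roll)).
In Python, from bench import status, viewer, hand_in, r gives the robot as it stands.
- The arm moves only by the shell command python3 -m crank 'ROWS' [OPENING] [FORCE]. ROWS is a JSON object of lists of equal length, an entry for each row: "slide": the shift along the tool's x, y, z in m, a list of three; "twist": the turn about the tool's z in rad. A call has 1 to 8 rows; each row shifts and turns the commanded pose from where the row before left it, along the tool's axes as they then stand; what a row does not reach is not made up. A row lasts 1/10 s, in which the tool goes at most 50 mm and 8.59 degrees, less where a joint would pass 70% of its speed; a pose out of reach is approached as far as the arm can. A call with a gripper value outside its range is refused whole. OPENING is the closure, from 0 (fully open) to 1 (shut), set as the call begins (- or left out, the last holds). The fingers move at their own pace and stop on an object; FORCE is the grip in N (left out, the last holds). Time passes only in rows, so rows that do not move let the fingers close. It gives the time, the measured TCP pose, the force and the opening at its end, in the units of the state.
- status.sense(): the state, without advancing time (a new reading comes with each control period).
- viewer.snapshot(name): name is "side" or "top" or "wrist"; returns a dict with "img" (480x640x3 uint8, red, green, blue), "fx", "fy", "cx", "cy" (pixels), "k1" (the pictures are not rectified: a ray, as slopes to the right and down, at radius r is drawn at 1 + k1 r^2 times it, then the intrinsics apply), "R" (3x3) and "t" (3): a world point X has camera coordinates R X + t; the wrist camera has in their place "hand_eye" (4x4, takes a point from camera to tool coordinates, whose origin is the TCP and whose axes are the flange's). Camera axes: x right, y down, z forward; pixel columns grow to the right and rows downward; lengths in mm; the calibration is good to about 2 mm. A picture is of the moment at which its call begins: read the wrist's pose just before it. There is no depth.
- hand_in(): hands the job in, once; it reports no verdict.
The state is a dict: "time": time; "joint_pos": joint angles; "qd": joint speeds; "joint_efforts": joint torques, N m; "tool_pos": TCP position; "tcp_rot": TCP orientation; "ft_force": force on the tool from outside, world axes, zero at the start; "wrist_torque": the same for the moment, N m; "finger_gap": finger opening in mm.
Only numpy, scipy, OpenCV 4.12 (cv2) and the standard library are available. Lean on these libraries where they do the work, as an engineer would, in place of code of your own. Each camera call takes 0.05 s, during which the arm holds its last target.

TASK

The gear backlash has been checked and the feeler gauge was left lying across the open gearbox: lay it flat on the blue-grey mat in the free space beside the caliper. Then close the gearbox with its inspection cover: set the cover on the four screw heads, slide it until the keyholes drop over the heads and the cover lies flat on the case, then slide it the way its arrow points until it is locked fully home under the heads. Do not force the cover, and do not disturb the other tools.

Things in the scene. Friction and masses are not known exactly. Their poses are not given: they have to be found in the camera images.
- gearbox: Small gearbox fixed on the bench: grey-blue cast case, bright machined top face 196 (x) x 122 (y) mm, 70 mm above the bench, with a 116 x 70 mm opening; gear tops lie 26 mm below the face. Origin: centre of its underside; x along its length (output shaft sticks out at +x, brass oil glass at -x), y across, z up.
- gearbox_rim (a point): Centre of the top face, axes as the gearbox. The locked cover's origin belongs here. Four fixed shoulder screws stand on the face at x = +-70, y = +-46 mm: neck 6 mm diameter, 7 mm high; above it a domed head 12 mm in diameter, 5 mm high (crown 12 mm above the face).
- cover: Loose aluminium plate 190 (x) x 116 (y) x 4 mm, about 0.4 kg, lying flat on the bench; black bow handle on top, painted yellow arrow along its +x. Origin: centre of its underside, z up. It fits either way round (half a turn); it always locks by sliding along its own arrow.
- cover_handle (a point): Middle of the handle bar's axis, 34 mm above the cover's underside. The bar runs along the cover's y, 96 mm long, 12 mm wide (x), 12 mm high, on posts at y = +-42 mm; 24 mm free between bar and plate.
- feeler_gauge: Loose feeler gauge: folded pack of dark steel blades, 26 (x) x 105 (y) x 10 mm, a rivet 12 mm high at y = +45 mm, 0.06 kg. Origin: centre of its underside, z up. It lies across the gearbox's opening, resting on the top face at both sides, roughly along the gearbox's y.
- tool_mat: Blue-grey rubber mat 270 (x) x 200 (y) x 3 mm, fixed on the bench. Origin: centre of its underside. The caliper lies along x on its +y half, the -y half is free.
- mat_space (a point): Middle of the free half of the mat, on its upper face (mat frame 0, -45 mm, 3 mm high); the free space is about 250 (x) x 90 (y) mm.
- caliper: Loose steel digital caliper 74 x 241 x 15 mm, lying on the mat; to be left there. Origin: centre of its underside; its long side is its y, which runs along the mat's x.
- pliers_1: Loose pliers with red grips, 68 x 162 x 15 mm, lying on the bench near the robot; leave alone. Origin: centre of its underside.
- keyhole (a point): Centre of one of the cover's four keyhole entries, on its underside (cover frame x = +82, y = +46 mm). Entries: round, 16 mm diameter, at x = -58 and +82, y = +-46 mm; from each a slot 9 mm wide runs 12 mm towards the cover's -x, its round end about x = -70 or +70.
- cover_drop (a point): Point of the cover's underside at x = +12, y = 0 mm. When it is over the centre of the gearbox's top face, with the cover square to the case, the four entries are over the screw heads and the cover can drop. It then slides 12 mm along the arrow to be locked; the slot ends stop it 1.5 mm beyond that.

How it is judged:
By the outcome, as a careful person would: the job done as asked, in the order asked, and still so for the second after the job is handed in, with the robot touching nothing.
It also fails if it takes over 64 s, if anything falls off the work surface, if the arm or the gripper's body presses on something with over 40 N, if the wrist force passes 120 N, or if a joint passes its speed limit or range.

## Working session

There is one attempt and no reset: what is moved stays moved. The work goes in short steps, Python scripts to look and compute and a shell command to move; the robot and the scene stay as the last step left them, time stands still between calls to the robot, and variables do not carry over. Pictures are saved under pics/ and viewed, and the job is handed in when it is done.

```bash
ls; mkdir -p pics
cat > h.py <<'E'
import numpy as np, cv2, json
from bench import status, viewer, r
from scipy.spatial.transform import Rotation as Ro
def snap(n,f):
    s=status.sense(); d=viewer.snapshot(n); cv2.imwrite('pics/%s.png'%f,d['img'][:,:,::-1])
    T=None
    if n=='wrist':
        Rt=Ro.from_euler('xyz',s['tcp_rot'],degrees=True).as_matrix()
        H=np.array(d['hand_eye']); R=Rt@H[:3,:3]; c=Rt@H[:3,3]+np.array(s['tool_pos'])
    else:
        Rw=np.array(d['R']); R=Rw.T; c=-R@np.array(d['t'])
    m=dict(fx=d['fx'],fy=d['fy'],cx=d['cx'],cy=d['cy'],k1=d['k1'],R=R.tolist(),c=c.tolist())
    json.dump(m,open('pics/%s.json'%f,'w')); return d['img'],m
def load(f): return cv2.imread('pics/%s.png'%f)[:,:,::-1].copy(), json.load(open('pics/%s.json'%f))
def ray(m,p):
    p=np.atleast_2d(np.array(p,float)); K=np.array([[m['fx'],0,m['cx']],[0,m['fy'],m['cy']],[0,0,1.]])
    n=cv2.undistortPoints(p.reshape(-1,1,2),K,np.array([m['k1'],0,0,0,0.])).reshape(-1,2)
    return np.c_[n,np.ones(len(n))]@np.array(m['R']).T
def onz(m,p,z):
    d=ray(m,p); c=np.array(m['c']); return c+d*((z-c[2])/d[:,2])[:,None]
def proj(m,X):
    X=np.atleast_2d(X); q=(X-np.array(m['c']))@np.array(m['R']); n=q[:,:2]/q[:,2:]
    n=n*(1+m['k1']*(n**2).sum(1))[:,None]; return n*[m['fx'],m['fy']]+[m['cx'],m['cy']]
def tri(ms,ps):
    A=np.zeros((3,3));b=np.zeros(3)
    for m,p in zip(ms,ps):
        d=ray(m,p)[0]; d/=np.linalg.norm(d); P=np.eye(3)-np.outer(d,d); A+=P; b+=P@np.array(m['c'])
    X=np.linalg.solve(A,b); return X,[np.linalg.norm(np.cross(X-np.array(m['c']),ray(m,p)[0]/np.linalg.norm(ray(m,p)[0]))) for m,p in zip(ms,ps)]
E
python3 - <<'E'
from h import *
for n in ['side','top','wrist']:
    i,m=snap(n,n+'0'); print(n,np.round(m['c']),np.round(m['R'],2).tolist(),m['fx'],m['k1'])
s=status.sense(); print(s)
E
```

```text
pics
side [410. 888. 571.] [[-1.0, -0.04, 0.06], [-0.07, 0.49, -0.87], [0.0, -0.87, -0.5]] 444.13005152215476 -0.0009863767949890537
top [ 325.   38. 1028.] [[0.02, -0.99, 0.14], [-1.0, -0.02, -0.03], [0.03, -0.14, -0.99]] 439.88977053209874 -0.025876768722119425
wrist [ 210. -567.  373.] [[0.23, -0.93, -0.28], [-0.97, -0.22, -0.06], [-0.0, 0.28, -0.96]] 387.8965997493448 -0.038133146970949175
{'time': 0.15, 'joint_pos': array([-8.14404516e+01,  7.50718317e+00,  8.53140803e+01, -1.75258287e-03,
        8.72607232e+01, -4.89555536e+00]), 'qd': array([ 0.01097121,  0.0085385 , -0.08966823,  0.01606926,  0.03138674,
        0.00809579]), 'joint_efforts': array([ 3.47626310e-04, -5.70062256e+01, -5.01160419e+01, -4.84808570e-04,
        9.55839147e-03, -4.65569906e-05]), 'tool_pos': array([ 139.5338147 , -583.12555225,  230.47270038]), 'tcp_rot': array([-1.79918163e+02, -5.25263340e-03,  1.34551850e+01]), 'ft_force': array([-0.08829425,  1.16458899,  0.46421949]), 'wrist_torque': array([-0.03079869, -0.00082042,  0.01629711]), 'finger_gap': 85.04812465392402}
```

View pics/side0.png

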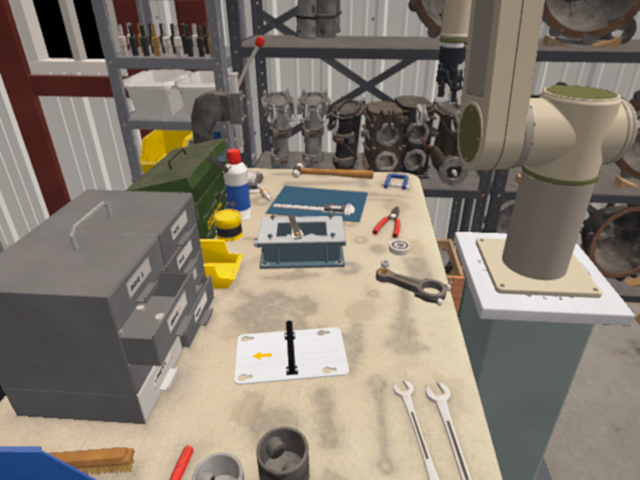

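View pics/top0.png

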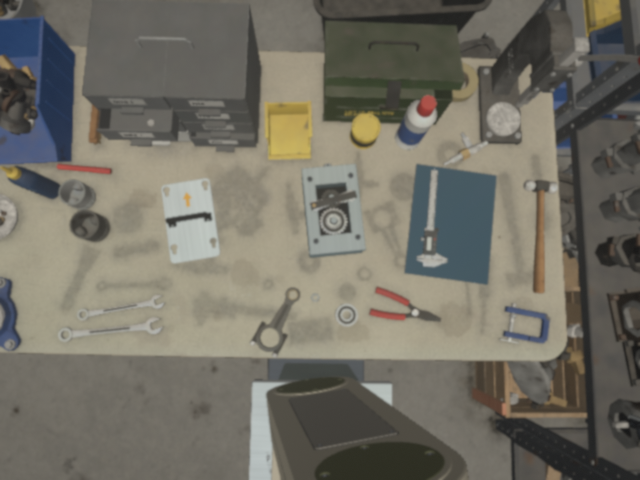

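View pics/wrist0.png

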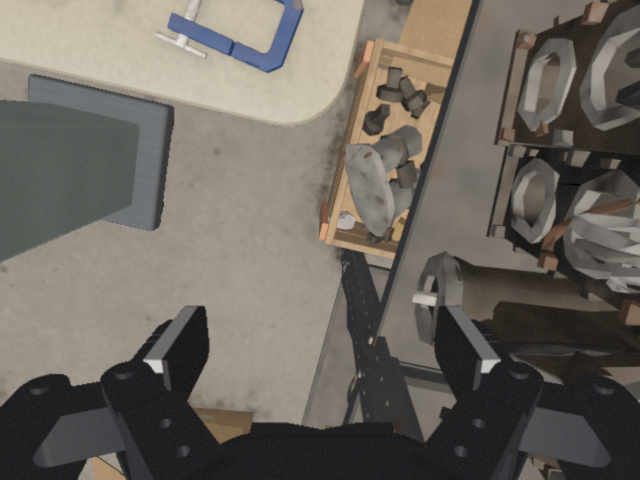

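The top view shows the cover at about (190,220) with its arrow pointing up (+x), the gearbox at (334,210), the gauge on it at (333,199), the mat at (450,222), and the caliper at (430,220) on the mat's left half. The side view shows the same layout. I'll zoom in.

Run:
```python
from h import *
i,m=load('top0')
a=cv2.resize(i[150:300,150:250],None,fx=4,fy=4,interpolation=cv2.INTER_CUBIC); b=cv2.resize(i[150:300,290:380],None,fx=4,fy=4,interpolation=cv2.INTER_CUBIC)
cv2.imwrite('pics/topz.png',np.hstack([a,b])[:,:,::-1])
i,m=load('side0')
a=cv2.resize(i[200:280,240:370],None,fx=6,fy=6,interpolation=cv2.INTER_CUBIC)
cv2.imwrite('pics/sidez.png',a[:,:,::-1])
```

```text
(no output)
```

View pics/topz.png

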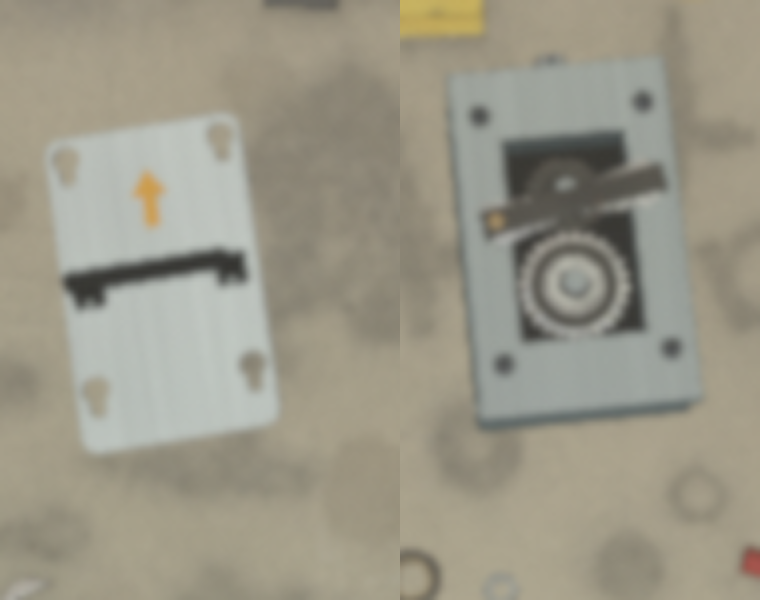

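View pics/sidez.png

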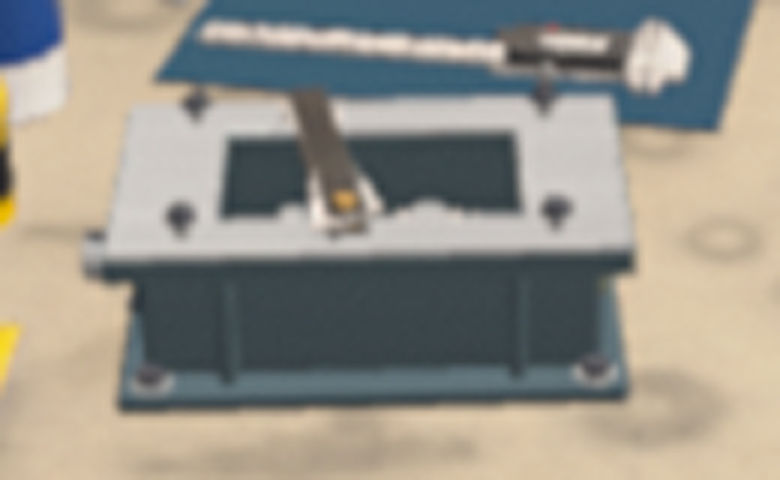

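```bash
cat >> h.py <<'E'
def blob(i,p,rad,thr=None,dark=True):
    g=cv2.cvtColor(i,cv2.COLOR_RGB2GRAY).astype(float); x,y=map(int,np.round(p))
    w=g[y-rad:y+rad+1,x-rad:x+rad+1]; bg=np.median(np.r_[w[0],w[-1],w[:,0],w[:,-1]])
    v=np.clip((bg-w) if dark else (w-bg),0,None); v[v<0.35*v.max()]=0
    yy,xx=np.mgrid[-rad:rad+1,-rad:rad+1]; return np.array([x+(v*xx).sum()/v.sum(),y+(v*yy).sum()/v.sum()])
E
python3 - <<'E'
from h import *
it,mt=load('top0'); is_,ms=load('side0')
T=[((x-400+.5)/4-.5+290,(y+.5)/4-.5+150) for x,y in [(480,117),(642,101),(504,364),(671,348)]] # +x+y,+x-y,-x+y,-x-y
S=[((x+.5)/6-.5+240,(y+.5)/6-.5+200) for x,y in [(181,215),(196,101),(557,209),(544,96)]]
X=[]
for t,s in zip(T,S):
    t=blob(it,t,4); s=blob(is_,s,3); x,e=tri([mt,ms],[t,s]); X.append(x); print(np.round(t,1),np.round(s,1),np.round(x,1),np.round(e,1))
X=np.array(X); c=X.mean(0); d=(X[0]+X[1]-X[2]-X[3])/2; print('c',c,'yaw',np.degrees(np.arctan2(d[1],d[0])),np.linalg.norm(d[:2]),np.linalg.norm((X[0]-X[1]+X[2]-X[3])/2))
# gauge: rivet and other end
g=[((x-400+.5)/4-.5+290,(y+.5)/4-.5+150) for x,y in [(484,212),(488,236),(660,163),(666,189)]]
print('gauge corners z80',np.round(onz(mt,g,80),1).tolist())
print('rivet',tri([mt,ms],[((496.5-400)/4-.5+290,221.5/4-.5+150),(345.5/6-.5+240,200.5/6-.5+200)]))
# cover corners at z4
k=[((x+.5)/4-.5+150,(y+.5)/4-.5+150) for x,y in [(46,142),(236,112),(84,454),(280,424)]]
C=onz(mt,k,4)[:,:2]; print('cover',C.round(1).tolist(),C.mean(0),[np.linalg.norm(C[a]-C[b]) for a,b in [(0,1),(2,3),(0,2),(1,3)]])
d=(C[0]+C[1]-C[2]-C[3]); print(np.degrees(np.arctan2(d[1],d[0])))
# mat
M=onz(mt,[(416.5,165.5),(496,175),(405,275.5),(488,283.5)],3)[:,:2]; print('mat',M.round(1).tolist(),M.mean(0)); d=M[0]-M[2]+M[1]-M[3]; print(np.degrees(np.arctan2(d[1],d[0])))
E
```

```text
[309.4 178.6] [269.6 235.8] [601.5  37.3  76.9] [0.7 0.7]
[350.2 175. ] [272.3 215.2] [611.3 -53.3  81.6] [0.3 0.3]
[315.5 240.7] [332.1 234.6] [462.2  21.2  76.7] [0.6 0.6]
[357.5 236.5] [329.9 214.5] [473.2 -70.3  80.3] [0.3 0.3]
c [537.03122189 -16.27447937  78.86741707] yaw 6.834917112701117 139.66263624919563 91.72209600022082
gauge corners z80 [[546.7, 33.6, 80.0], [533.3, 31.1, 80.0], [577.0, -63.5, 80.0], [562.3, -66.9, 80.0]]
rivet (array([540.87929456,  26.87363317,  80.93442434]), [np.float64(0.7269118253525654), np.float64(0.7269118253525678)])
cover [[598.7, 389.4], [619.8, 277.9], [413.4, 354.9], [433.3, 242.5]] [516.27377671 316.14755949] [np.float64(113.49030802544625), np.float64(114.14850306603222), np.float64(188.49471211170925), np.float64(189.83377950879805)]
10.641268259912732
mat [[663.6, -222.5], [645.4, -418.9], [395.4, -191.6], [380.1, -389.2]] [ 521.16317071 -305.54947746]
-6.486750576010988
```

```bash
A='[0.0325,-0.0285,-0.001]'; python3 -m crank '{"slide":[[0.0325,-0.0285,-0.001],[0.0325,-0.0285,-0.001],[0.0325,-0.0285,-0.001],[0.0325,-0.0285,-0.001],[0.0325,-0.0285,-0.001],[0.0325,-0.0285,-0.001],[0.0325,-0.0285,-0.001],[0.0325,-0.0285,-0.001]],"twist":[0,0,0,0,0,0,0,0]}' 0 40
```

```text
time: 0.95
tool_pos: [340.0, -299.7, 239.2]
tcp_rot: [-180.0, -0.0, 13.4]
ft_force: [1.3, -0.2, 0.5]
finger_gap: 85.3
```

```bash
python3 -m crank '{"slide":[[0.0325,-0.0285,-0.001],[0.0325,-0.0285,-0.001],[0.0325,-0.0285,-0.001],[0.0325,-0.0285,-0.001],[0.0325,-0.0285,-0.001],[0.0325,-0.0285,-0.001],[0.0325,-0.0285,-0.001],[0.0325,-0.0285,-0.001]],"twist":[0,0,0,0,0,0,0,0]}'
python3 -m crank '{"slide":[[0,0,0],[0,0,0],[0,0,0],[0,0,0],[0,0,0],[0,0,0],[0,0,0],[0,0,0]],"twist":[-0.148,-0.148,-0.148,-0.148,-0.148,-0.148,-0.148,-0.148]}'
python3 -m crank '{"slide":[[0,0,0],[0,0,0],[0,0,0],[0,0,0]],"twist":[-0.148,-0.148,-0.148,0]}'
python3 - <<'E'
from h import *
snap('wrist','w1'); print(status.sense()['tool_pos'],status.sense()['tcp_rot'])
E
```

```text
time: 1.75
tool_pos: [539.9, -17.3, 247.1]
tcp_rot: [180.0, 0.0, 13.5]
ft_force: [0.5, -1.0, 0.2]
finger_gap: 85.5
time: 2.55
tool_pos: [539.0, -19.0, 246.9]
tcp_rot: [-180.0, 0.0, 81.6]
ft_force: [0.6, 0.2, 0.5]
finger_gap: 85.8
time: 2.95
tool_pos: [539.1, -19.1, 247.0]
tcp_rot: [-180.0, -0.0, 106.9]
ft_force: [-0.3, 0.0, 0.5]
finger_gap: 85.5
[539.08681394 -19.04317999 246.9914289 ] [-1.79973103e+02 -1.41853101e-02  1.06548906e+02]
```

View pics/w1.png

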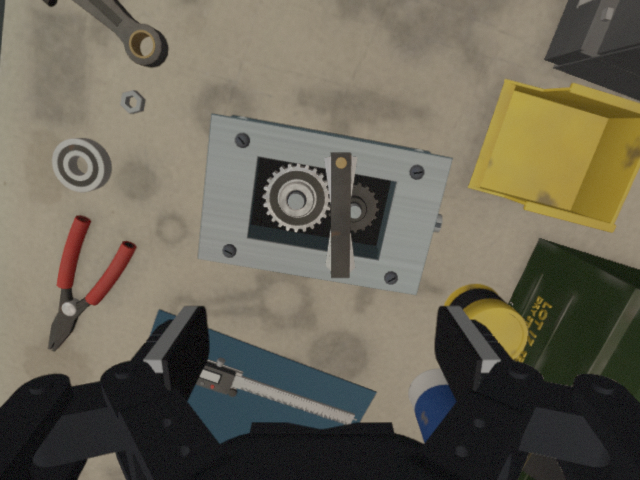

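Run:
```python
from h import *
i,m=load('w1')
a=cv2.resize(i[105:305,190:460],None,fx=2.9,fy=2.9,interpolation=cv2.INTER_CUBIC)
cv2.imwrite('pics/w1z.png',a[:,:,::-1])
```

```text
(no output)
```

View pics/w1z.png

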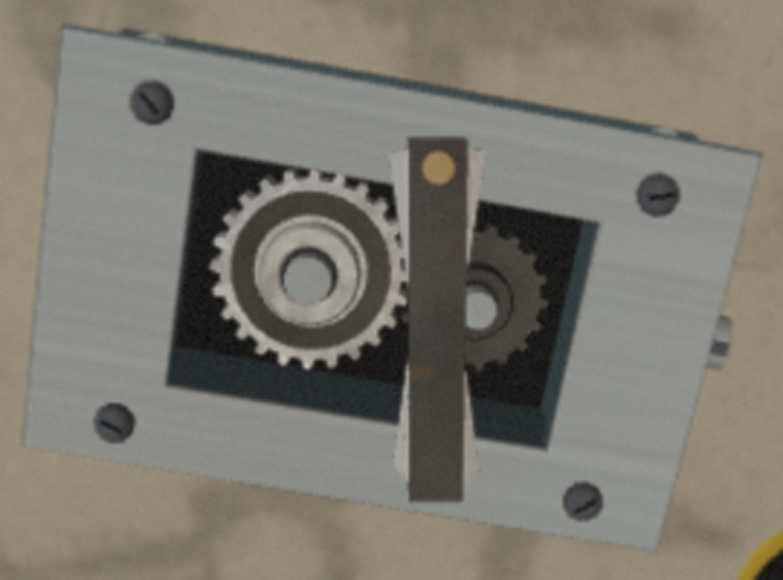

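Run:
```python
from h import *
i,m=load('w1'); it,mt=load('top0')
f=lambda L:[((x+.5)/2.9-.5+190,(y+.5)/2.9-.5+105) for x,y in L]
scr=[blob(i,p,7) for p in f([(658,194),(583,501),(152,102),(114,423)])] # +x+y,+x-y,-x+y,-x-y
T=[(309.4,178.6),(350.2,175.),(315.5,240.7),(357.5,236.5)]
for p,t in zip(scr,T): print(np.round(tri([m,mt],[p,t])[0],1),np.round(tri([m,mt],[p,t])[1],1))
X=onz(m,scr,81); c=X.mean(0); d=(X[0]+X[1]-X[2]-X[3])/2;print('case',X.round(1).tolist(),c,'yaw',np.degrees(np.arctan2(d[1],d[0])),np.linalg.norm(d),np.linalg.norm((X[0]-X[1]+X[2]-X[3])/2))
C=onz(m,f([(63,26),(760,154),(23,446),(656,549)]),70); print('face corners',C.round(1).tolist(),C.mean(0))
G=onz(m,f([(409,138),(467,138),(409,501),(463,501)]),80); c=G.mean(0); d=(G[0]+G[1]-G[2]-G[3])/2
print('gauge',G.round(1).tolist(),c,np.linalg.norm(d),np.linalg.norm(G[1]-G[0]),'yaw',np.degrees(np.arctan2(-d[0],d[1])))
print(tri([m,mt],[f([(438,168)])[0],((496.5-400)/4-.5+290,221.5/4-.5+150)]))
```

```text
[601.6  37.6  77.8] [0.4 0.4]
[612.4 -53.6  77.4] [0.4 0.4]
[462.5  21.4  78.1] [0.2 0.2]
[473.4 -70.2  78. ] [0.6 0.6]
case [[600.3, 38.0, 81.0], [610.9, -52.4, 81.0], [462.9, 21.8, 81.0], [473.5, -68.6, 81.0]] [536.91224463 -15.30723035  81.        ] yaw 6.717224165220074 138.37696053789776 90.97876871855408
face corners [[432.4, 33.5, 70.0], [626.7, 56.6, 70.0], [446.8, -88.3, 70.0], [641.4, -64.6, 70.0]] [536.81093261 -15.68526239  70.        ]
gauge [[530.9, 32.6, 80.0], [545.8, 37.1, 80.0], [562.0, -67.6, 80.0], [577.2, -63.0, 80.0]] [553.97006299 -15.25245456  80.        ] 104.92330136250234 15.625006812336775 yaw 17.32926958518317
(array([540.50456611,  27.26816084,  85.24359842]), [np.float64(0.35438962725786416), np.float64(0.3543896272578682)])
```

```bash
python3 -m crank '{"slide":[[-0.0006,0.0154,0.02],[0,0,0.035],[0,0,0.035],[0,0,0.035],[0,0,0.03],[0,0,0.01],[0,0,0.006],[0,0,0]],"twist":[-0.01,0,0,0,0,0,0,0]}' 0.5 40
```

```text
time: 3.8
tool_pos: [554.5, -15.2, 76.8]
tcp_rot: [180.0, 0.0, 107.2]
ft_force: [-0.5, -0.8, 0.5]
finger_gap: 42.8
```

Run:
```python
from h import *
snap('wrist','w2'); snap('side','s2'); print(status.sense()['tool_pos'])
i,_=load('s2'); cv2.imwrite('pics/s2z.png',cv2.resize(i[120:290,220:370],None,fx=3.5,fy=3.5)[:,:,::-1])
```

```text
[555.5291171  -15.39069822  78.17677265]
```

View pics/w2.png

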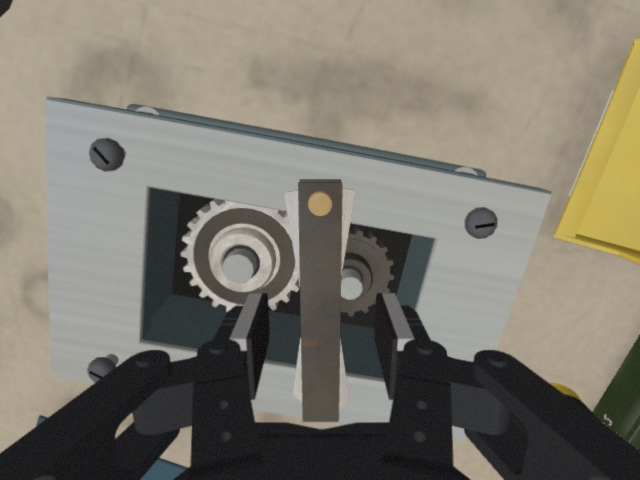

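View pics/s2z.png

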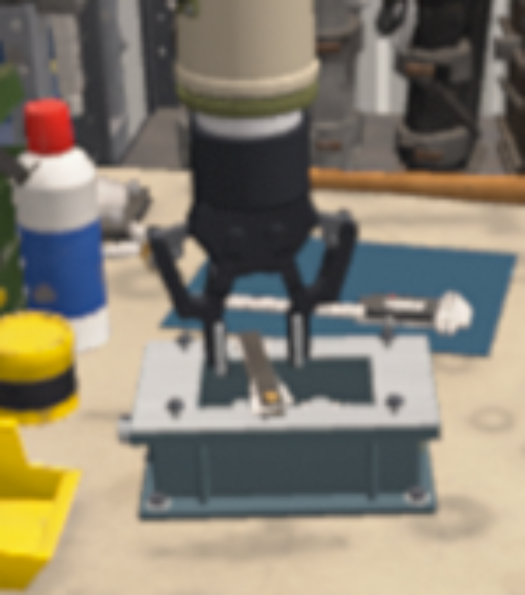

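Both pads straddle the gauge's middle: gauge at column 320, pads at about 265 and 385 in w2. I'll lower and close.

```bash
python3 -m crank '{"slide":[[0,0,0.0045],[0,0,0],[0,0,0],[0,0,0],[0,0,0],[0,0,0]],"twist":[0,0,0,0,0,0]}' 0.55 
python3 -m crank '{"slide":[[0,0,0],[0,0,0],[0,0,0],[0,0,0],[0,0,0],[0,0,0]],"twist":[0,0,0,0,0,0]}' 1 40
```

```text
time: 4.5
tool_pos: [554.2, -15.2, 71.9]
tcp_rot: [180.0, 0.0, 107.3]
ft_force: [0.2, -0.6, -0.1]
finger_gap: 38.7
time: 5.1
tool_pos: [554.4, -15.2, 71.9]
tcp_rot: [180.0, 0.0, 107.3]
ft_force: [0.8, -0.4, 1.3]
finger_gap: 14.2
```

```bash
python3 -m crank '{"slide":[[0,0,-0.01],[0,0,-0.02],[0,0,-0.03],[0,0,-0.03],[0,0,0]],"twist":[0,0,0,0,0]}'
python3 - <<'E'
from h import *
i,m=snap('wrist','w3'); it,mt=load('top0')
print(onz(mt,[(412,142),(408,148),(378,146),(412,300)],0).round())
print(status.sense()['finger_gap'])
cv2.imwrite('pics/topm.png',cv2.resize(it[150:300,390:510],None,fx=4,fy=4,interpolation=cv2.INTER_CUBIC)[:,:,::-1])
E
```

```text
time: 5.6
tool_pos: [557.2, -15.5, 167.7]
tcp_rot: [179.6, 0.2, 107.3]
ft_force: [1.0, 0.6, -0.3]
finger_gap: 14.3
[[ 724. -213.    0.]
 [ 709. -203.    0.]
 [ 711. -129.    0.]
 [ 339. -208.    0.]]
14.22829327331288
```

View pics/w3.png

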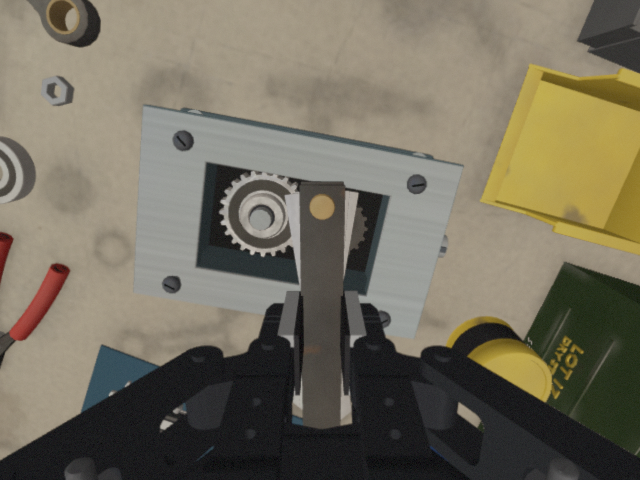

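View pics/topm.png

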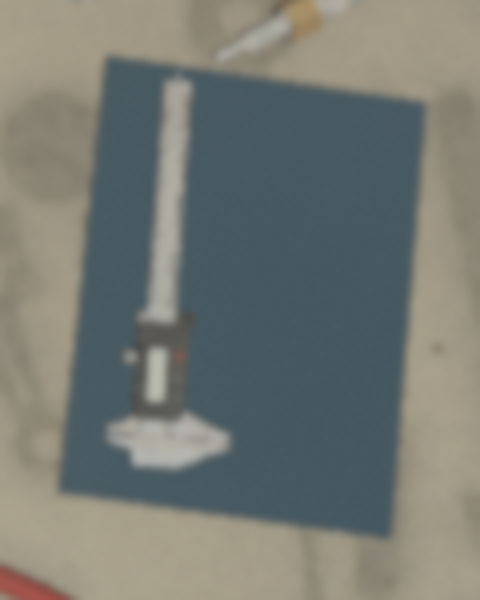

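```bash
python3 -m crank '{"slide":[[-0.02,-0.008,0],[-0.04,-0.017,0],[-0.045,-0.02,0],[-0.045,-0.02,0],[-0.045,-0.02,0],[-0.045,-0.02,0],[-0.045,-0.02,0],[-0.0236,-0.0108,0]],"twist":[0,0,0,0,0,0,0,0]}'
python3 -m crank '{"slide":[[0,0,0],[0,0,0],[0,0,0],[0,0,0],[0,0,0],[0,0,0],[0,0,0],[0,0,0]],"twist":[-0.144,-0.144,-0.144,-0.144,-0.144,-0.144,-0.144,-0.144]}'
python3 -m crank '{"slide":[[0,0,0],[0,0,0]],"twist":[0,0]}'
python3 - <<'E'
from h import *
i,m=snap('wrist','w4');snap('top','t4');
E
```

```text
time: 6.45
tool_pos: [514.4, -353.6, 160.4]
tcp_rot: [-179.9, -0.0, 107.2]
ft_force: [-0.6, 0.5, -0.5]
finger_gap: 14.2
time: 7.25
tool_pos: [515.5, -349.7, 160.3]
tcp_rot: [179.9, -0.1, 173.6]
ft_force: [0.2, 0.7, 0.2]
finger_gap: 14.0
time: 7.45
tool_pos: [515.8, -349.8, 160.8]
tcp_rot: [179.9, -0.1, 173.1]
ft_force: [-0.6, 0.5, 0.3]
finger_gap: 14.0
```

View pics/w4.png

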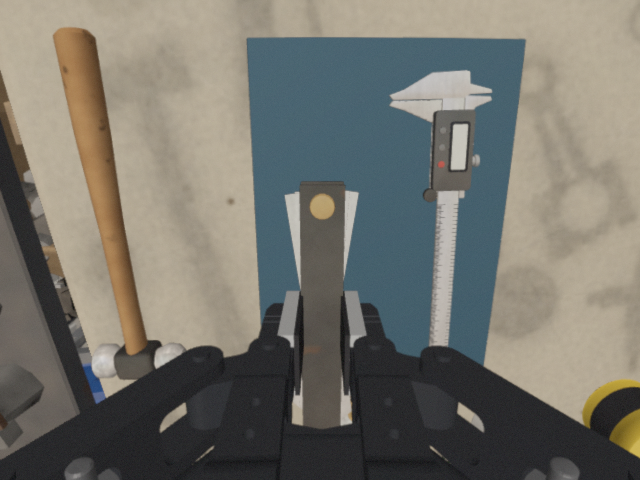

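View pics/t4.png

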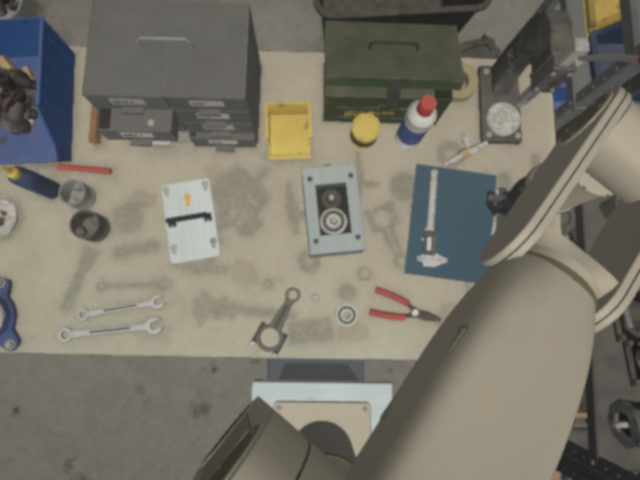

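Run:
```python
from h import *
i,m=load('w4'); P=onz(m,[(247,38),(524,40),(391,97)],3); print(P.round(1),np.linalg.norm(P[0]-P[1]))
d=P[1]-P[0]; print(np.degrees(np.arctan2(d[1],d[0]))-90)
```

```text
[[ 378.  -386.4    3. ]
 [ 401.9 -190.6    3. ]
 [ 429.9 -288.5    3. ]] 197.28780016302952
-6.951187086447021
```

```bash
python3 - <<'E'
from h import *
_,a=load('w4'); _,b=load('top0'); print(tri([a,b],[(524,40),(404.6,272.1)]), tri([a,b],[(247,38),(487.4,283.9)]))
E
python3 -m crank '{"slide":[[0,0,0.02],[0,0,0.035],[0,0,0.035],[0,0,0.03],[0,0,0.02],[0,0,0.01],[0,0,0],[0,0,0]],"twist":[0,0,0,0,0,0,0,0]}'
```

```text
(array([ 402.66266427, -190.7694845 ,    3.72701825]), [np.float64(0.7192425767644975), np.float64(0.7192425767644006)]) (array([ 378.96227984, -385.80275463,    7.4904362 ]), [np.float64(0.02481545031733747), np.float64(0.024815450317274987)])
time: 8.35
tool_pos: [516.9, -350.7, 12.9]
tcp_rot: [-180.0, 0.1, 173.3]
ft_force: [-0.2, 0.3, -0.2]
finger_gap: 14.1
```

```bash
python3 -m crank '{"slide":[[0,0,0.003],[0,0,0.001],[0,0,0]],"twist":[0,0,0]}'
python3 -m crank '{"slide":[[0,0,0.001],[0,0,0]],"twist":[0,0]}'
```

```text
time: 8.65
tool_pos: [516.6, -350.6, 8.5]
tcp_rot: [-180.0, 0.0, 173.3]
ft_force: [0.1, -0.3, -0.8]
finger_gap: 14.2
time: 8.85
tool_pos: [516.3, -350.2, 6.9]
tcp_rot: [-180.0, 0.0, 173.3]
ft_force: [0.6, 0.3, -2.0]
finger_gap: 13.9
```

```bash
python3 -m crank '{"slide":[[0,0,0.001],[0,0,0]],"twist":[0,0]}'
python3 -m crank '{"slide":[[0,0,0.0005],[0,0,0]],"twist":[0,0]}'
```

```text
time: 9.05
tool_pos: [516.2, -350.2, 5.6]
tcp_rot: [180.0, -0.0, 173.3]
ft_force: [-0.0, -0.6, -0.2]
finger_gap: 14.0
time: 9.25
tool_pos: [516.2, -350.2, 5.2]
tcp_rot: [180.0, -0.0, 173.3]
ft_force: [-0.1, 0.1, -0.5]
finger_gap: 14.1
```

```bash
python3 -m crank '{"slide":[[0,0,0.0005],[0,0,0]],"twist":[0,0]}'
python3 -m crank '{"slide":[[0,0,0],[0,0,0],[0,0,0]],"twist":[0,0,0]}' 0.6
```

```text
time: 9.45
tool_pos: [516.4, -350.3, 5.0]
tcp_rot: [-180.0, 0.0, 173.3]
ft_force: [-0.7, -0.0, 2.6]
finger_gap: 14.4
time: 9.75
tool_pos: [516.3, -350.2, 4.8]
tcp_rot: [-180.0, 0.0, 173.3]
ft_force: [0.6, -0.2, 0.5]
finger_gap: 34.3
```

```bash
python3 -m crank '{"slide":[[0,0,-0.01],[0,0,-0.02],[0,0,-0.04],[0,0,-0.045],[0,0,-0.045],[0,0,-0.03],[0,0,0]],"twist":[0,0,0,0,0,0,0]}'
python3 - <<'E'
from h import *
i,m=snap('wrist','w5');
E
```

```text
time: 10.45
tool_pos: [519.1, -352.4, 202.9]
tcp_rot: [-179.6, 0.6, 173.3]
ft_force: [-0.6, 0.2, 0.6]
finger_gap: 34.2
```

View pics/w5.png

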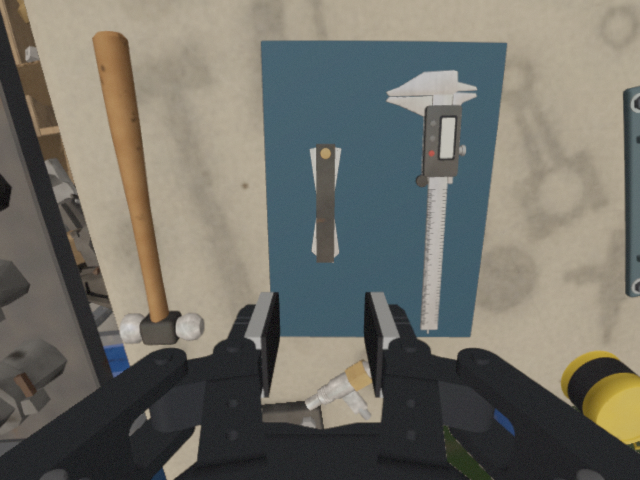

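The gauge lies flat at (325,203), parallel to the mat's long side and clear of the caliper. On to the cover.

```bash
python3 -m crank '{"slide":[[0.005,0.0455,0],[0.005,0.0455,0],[0.005,0.0455,0],[0.005,0.0455,0],[0.005,0.0455,0],[0.005,0.0455,0],[0.005,0.0455,0]],"twist":[0,0,0,0,0,0,0]}' 0.5
python3 -m crank '{"slide":[[0.005,0.0455,0],[0.005,0.0455,0],[0.005,0.0455,0],[0.005,0.0455,0],[0.005,0.0455,0],[0.005,0.0455,0],[0.005,0.0455,0]],"twist":[0,0,0,0,0,0,0]}'
python3 -m crank '{"slide":[[0,0,0],[0,0,0],[0,0,0],[0,0,0],[0,0,0],[0,0,0],[0,0,0],[0,0,0]],"twist":[0.141,0.141,0.141,0.141,0.141,0.141,0.141,0.141]}'
python3 -m crank '{"slide":[[0,0,0],[0,0,0],[0,0,0]],"twist":[0.141,0,0]}'
python3 - <<'E'
from h import *
i,m=snap('wrist','w6');
E
```

```text
time: 11.2
tool_pos: [517.4, -27.9, 193.5]
tcp_rot: [180.0, -0.1, 173.3]
ft_force: [0.6, -0.2, -0.5]
finger_gap: 42.9
time: 11.9
tool_pos: [519.8, 292.1, 193.3]
tcp_rot: [-179.9, -0.1, 173.3]
ft_force: [0.8, -0.4, 0.3]
finger_gap: 42.8
time: 12.7
tool_pos: [520.1, 290.2, 193.1]
tcp_rot: [-179.8, 0.0, 108.3]
ft_force: [-0.3, 0.2, -0.1]
finger_gap: 42.8
time: 13.0
tool_pos: [520.5, 290.3, 193.8]
tcp_rot: [-179.9, 0.0, 100.8]
ft_force: [0.4, 0.6, -0.4]
finger_gap: 42.9
```

View pics/w6.png

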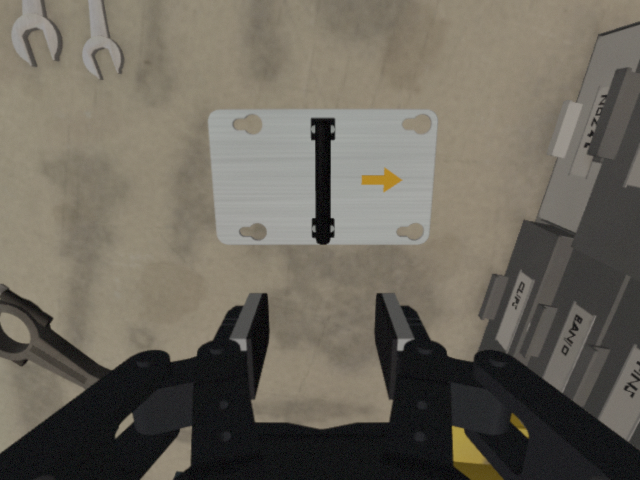

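The whole cover is in view: plate from (209,110) to (435,244), arrow pointing right, bar at column 322. I'll measure it.

Run:
```python
from h import *
i,m=load('w6'); it,mt=load('top0')
hsv=cv2.cvtColor(i,cv2.COLOR_RGB2HSV); g=i.astype(int)
k=((hsv[...,1]<30)&(hsv[...,2]>150)).astype(np.uint8); k[:100]=0;k[260:]=0;k[:,:190]=0;k[:,460:]=0
k=cv2.morphologyEx(k,cv2.MORPH_CLOSE,np.ones((25,25)))
cs,_=cv2.findContours(k,0,1); c=max(cs,key=cv2.contourArea); h=cv2.convexHull(c).reshape(-1,2).astype(float)
P=onz(m,h,4)[:,:2]; r_=cv2.minAreaRect(P.astype(np.float32)); print('plate',r_)
# handle bar: dark pixels
d=((i.max(2)<60)).astype(np.uint8); d[:105]=0;d[255:]=0;d[:,:300]=0;d[:,345:]=0
ys,xs=np.nonzero(d); print('dark box',xs.min(),xs.max(),ys.min(),ys.max())
for y in (140,160,180,200,215):
    q=np.nonzero(d[y])[0]; print(y,q.min(),q.max())
rows=[(y,np.nonzero(d[y])[0]) for y in range(145,212)]
mid=np.array([((q.min()+q.max())/2,y) for y,q in rows]); 
for z in (34,40):
    L=onz(m,mid,z)[:,:2]; v=cv2.fitLine(L.astype(np.float32),2,0,.01,.01).ravel(); ang=np.degrees(np.arctan2(v[1],v[0])); print('bar',z,ang,v)
en=[(253,124),(422,123),(259,231),(415,231)]
E=onz(m,en,4); print('entries',E.round(1).tolist())
cv2.imwrite('pics/w6z.png',cv2.resize(i[95:260,195:450],None,fx=3,fy=3,interpolation=cv2.INTER_CUBIC)[:,:,::-1])
```

```text
plate ((515.9058227539062, 317.20147705078125), (189.19798278808594, 115.1184310913086), 10.833680152893066)
dark box 311 334 119 244
140 315 330
160 316 329
180 316 329
200 316 329
215 316 329
bar 34 -79.13325 [ 1.8852550e-01 -9.8206830e-01  5.1497186e+02  3.2219479e+02]
bar 40 -79.13369 [ 1.8851800e-01 -9.8206973e-01  5.1481366e+02  3.2296466e+02]
entries [[451.1, 351.5, 4.0], [587.7, 378.5, 4.0], [469.2, 261.9, 4.0], [605.3, 288.0, 4.0]]
```

View pics/w6z.png

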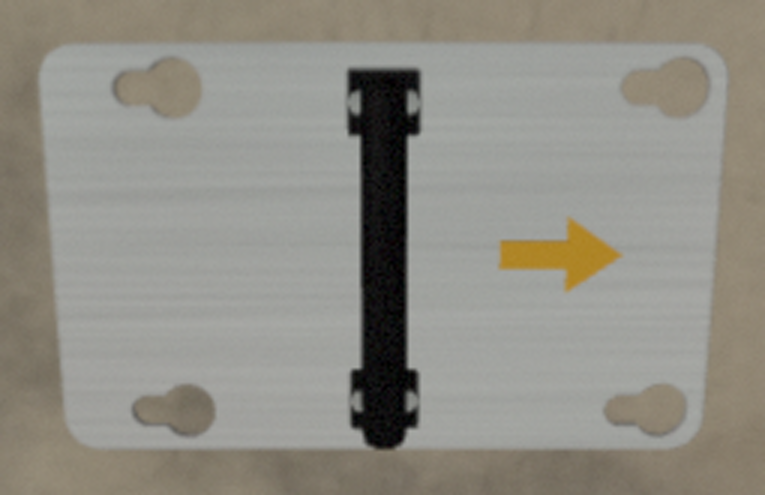

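```bash
python3 - <<'E'
from h import *
_,a=load('w6'); _,b=load('top0'); print(tri([a,b],[(322.5,243.5),((237)/4+149.6,262/4+149.6)]))
E
python3 -m crank '{"slide":[[0.0135,0.0003,0.02],[0.0138,0.0003,0.035],[0,0,0.035],[0,0,0.03],[0,0,0.025],[0,0,0.015],[0,0,0],[0,0,0]],"twist":[0,0,0,0,0,0,0,0]}' 0.5
python3 - <<'E'
from h import *
snap('wrist','w7')
E
```

```text
(array([525.0335334 , 267.57476185,  24.91862513]), [np.float64(0.48374711323659003), np.float64(0.4837471132365543)])
time: 13.85
tool_pos: [517.0, 317.7, 35.5]
tcp_rot: [180.0, -0.0, 100.7]
ft_force: [-0.3, -0.0, 0.2]
finger_gap: 42.6
```

View pics/w7.png

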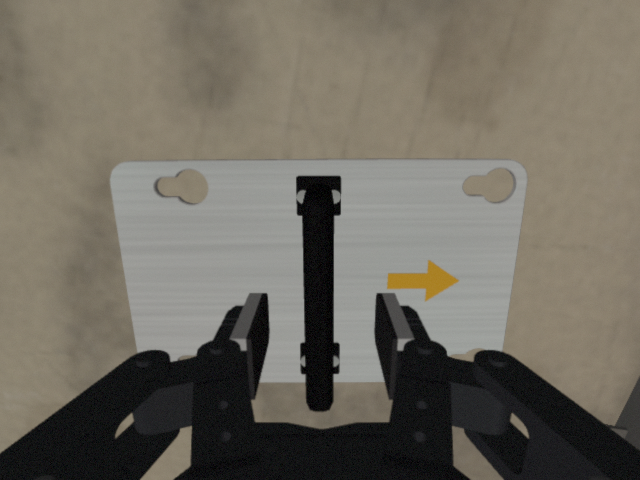

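```bash
python3 -m crank '{"slide":[[0,0,0.01],[0,0,0.0085],[0,0,0],[0,0,0],[0,0,0]],"twist":[0,0,0,0,0]}'
python3 -m crank '{"slide":[[0,0,0],[0,0,0],[0,0,0],[0,0,0],[0,0,0],[0,0,0],[0,0,0]],"twist":[0,0,0,0,0,0,0]}' 1 100
```

```text
time: 14.4
tool_pos: [516.7, 317.6, 16.5]
tcp_rot: [180.0, -0.0, 100.6]
ft_force: [0.6, 0.3, -0.4]
finger_gap: 42.6
time: 15.1
tool_pos: [517.0, 317.7, 16.9]
tcp_rot: [180.0, -0.0, 100.6]
ft_force: [-0.3, -0.8, 5.1]
finger_gap: 9.7
```

```bash
python3 -m crank '{"slide":[[0,0,-0.005],[0,0,-0.01],[0,0,-0.02],[0,0,-0.03],[0,0,-0.03],[0,0,-0.025],[0,0,0],[0,0,0]],"twist":[0,0,0,0,0,0,0,0]}'
python3 - <<'E'
from h import *
snap('wrist','w8'); snap('side','s8');print(status.sense())
E
```

```text
time: 15.9
tool_pos: [516.6, 317.6, 136.2]
tcp_rot: [180.0, -0.0, 100.6]
ft_force: [-0.5, -0.2, -4.1]
finger_gap: 10.1
{'time': 16.0, 'joint_pos': array([2.67320126e+01, 1.20715827e+01, 9.04668250e+01, 1.76692217e-04,
       7.76603353e+01, 1.61346484e+01]), 'qd': array([-0.08535051,  0.47578495,  0.31558966, -0.04029189,  0.20550576,
       -0.06267312]), 'joint_efforts': array([-1.50997443e-03, -6.25899196e+01, -5.11213052e+01,  1.53038665e-03,
       -6.10641623e-02,  3.15154614e-05]), 'tool_pos': array([515.3011521 , 316.85866164, 133.96960482]), 'tcp_rot': array([-1.79809037e+02,  5.50640236e-02,  1.00597418e+02]), 'ft_force': array([ 0.00951724,  0.6066572 , -3.57466967]), 'wrist_torque': array([-0.02862026,  0.00337294,  0.00130939]), 'finger_gap': 9.791263384101063}
```

View pics/w8.png

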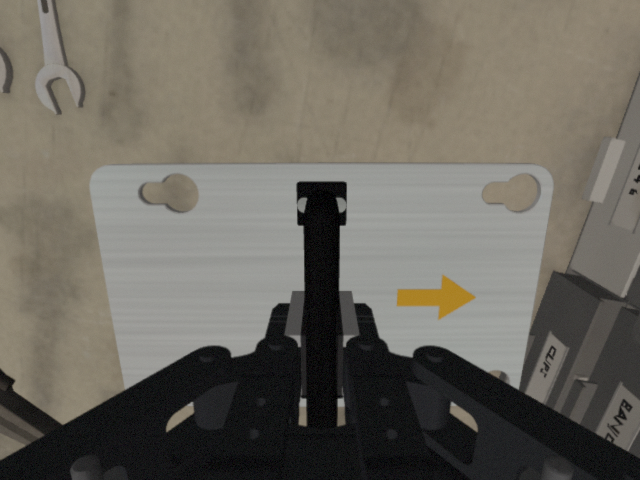

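View pics/s8.png

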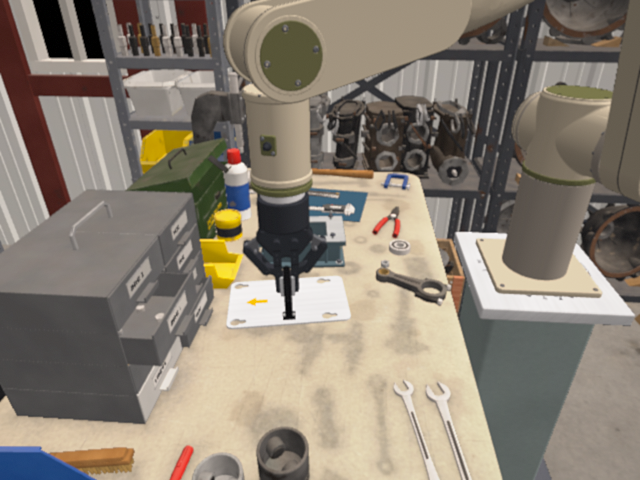

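```bash
cat >> h.py <<'E'
from bench import viewer as _v
def tool_cam(f):  # camera model in tool frame from saved hand_eye
    i,m=load(f); m=dict(m); H=np.array(json.load(open('pics/he.json'))); m['R']=H[:3,:3].tolist(); m['c']=H[:3,3].tolist(); return i,m
E
python3 - <<'E'
from h import *
d=viewer.snapshot('wrist'); json.dump(np.array(d['hand_eye']).tolist(),open('pics/he.json','w')); print(np.round(d['hand_eye'],3).tolist())
i,_=load('w8')
cv2.imwrite('pics/w8z.png',cv2.resize(i[150:230,80:560],None,fx=1.66,fy=1.66)[:,:,::-1])
g=cv2.cvtColor(i,cv2.COLOR_RGB2HSV)
k=((g[...,1]>38)&(g[...,2]>90)).astype(np.uint8); 
for x0,x1 in((130,205),(475,545)):
    s=np.zeros_like(k); s[170:216,x0:x1]=k[170:216,x0:x1]
    cs,_=cv2.findContours(s,0,1); c=max(cs,key=cv2.contourArea); print(cv2.boundingRect(c),cv2.contourArea(c))
E
```

```text
[[-0.0, -0.959, -0.285, 71.876], [1.0, -0.001, 0.001, -0.155], [-0.001, -0.285, 0.959, -142.457], [0.0, 0.0, 0.0, 1.0]]
(142, 174, 56, 37) 1311.5
(483, 174, 54, 37) 1277.5
```

View pics/w8z.png

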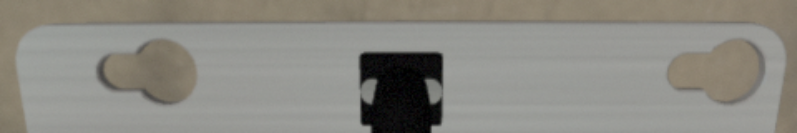

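Run:
```python
from h import *
i,m=tool_cam('w8')
for z in (11.5,12.5,14):
    E=onz(m,[(180,192.5),(521.5,192.5)],z); C=onz(m,[(90,166),(553,165.5)],z)
    print(z,'entries',E.round(1).tolist(),np.linalg.norm(E[0]-E[1]),'corner',C.round(1).tolist())
P=[]
# plate top edge & sides: edge y at columns
g=cv2.cvtColor(i,cv2.COLOR_RGB2HSV)[...,1].astype(float)
for x in (150,200,250,380,430,480):
    col=g[145:185,x]; j=np.argmin(np.diff(col)); 
    # subpixel half crossing
    hi=col[:8].mean(); lo=col[-10:].mean(); th=(hi+lo)/2; t=np.nonzero(col<th)[0][0]; P.append((x,145+t-1+(col[t-1]-th)/(col[t-1]-col[t])))
E=onz(m,P,12.5); print(np.array(P).round(1).tolist(),E.round(2).tolist()); v=np.polyfit(E[:,1],E[:,0],1); print('edge slope deg',np.degrees(np.arctan(v[0])),'x at y=0',v[1])
```

```text
11.5 entries [[46.2, -56.8, 11.5], [46.3, 80.7, 11.5]] 137.58028472348647 corner [[57.0, -92.0, 11.5], [57.1, 92.0, 11.5]]
12.5 entries [[46.1, -57.2, 12.5], [46.1, 81.3, 12.5]] 138.47391496129336 corner [[56.9, -92.6, 12.5], [57.0, 92.6, 12.5]]
14 entries [[45.8, -57.8, 14.0], [45.8, 82.1, 14.0]] 139.81436031800362 corner [[56.8, -93.5, 14.0], [56.9, 93.5, 14.0]]
[[150.0, 162.7], [200.0, 162.7], [250.0, 162.5], [380.0, 162.4], [430.0, 162.5], [480.0, 162.7]] [[58.02, -68.04, 12.5], [57.88, -48.04, 12.5], [57.9, -28.21, 12.5], [57.9, 23.04, 12.5], [57.89, 42.85, 12.5], [57.92, 62.82, 12.5]]
edge slope deg -0.02397588692301578 x at y=0 57.91602507843008
```

```bash
python3 -m crank '{"slide":[[-0.015,-0.0024,0],[-0.03,-0.0048,0],[-0.04,-0.0064,0],[-0.045,-0.0072,0],[-0.045,-0.0072,0],[-0.045,-0.0072,0],[-0.045,-0.0072,0],[-0.035,-0.0056,0]],"twist":[0,0,0,0,0,0,0,0]}'
python3 -m crank '{"slide":[[-0.02,-0.003,0],[-0.01,-0.0016,0],[0,0,0],[0,0,0],[0,0,0]],"twist":[0,0,0.067,0,0]}'
python3 - <<'E'
from h import *
snap('wrist','w9'); 
for _ in range(3): s=status.sense(); print(s['tool_pos'],s['tcp_rot'])
snap('side','s9')
i,_=load('w9'); cv2.imwrite('pics/w9z.png',cv2.resize(i[140:300,60:580],None,fx=1.5,fy=1.5)[:,:,::-1])
i,_=load('s9'); cv2.imwrite('pics/s9z.png',cv2.resize(i[180:290,220:370],None,fx=5,fy=5)[:,:,::-1])
E
```

```text
time: 16.85
tool_pos: [523.3, 10.7, 135.1]
tcp_rot: [-179.9, 0.0, 100.5]
ft_force: [0.9, 0.9, -2.6]
finger_gap: 9.9
time: 17.35
tool_pos: [525.2, -16.0, 135.7]
tcp_rot: [-179.9, -0.0, 96.9]
ft_force: [-0.0, -0.1, -2.9]
finger_gap: 10.2
[525.26084396 -15.9156331  135.87323305] [-1.79958178e+02 -1.96632586e-02  9.69033559e+01]
[525.26084396 -15.9156331  135.87323305] [-1.79958178e+02 -1.96632586e-02  9.69033559e+01]
[525.26084396 -15.9156331  135.87323305] [-1.79958178e+02 -1.96632586e-02  9.69033559e+01]
```

View pics/w9.png

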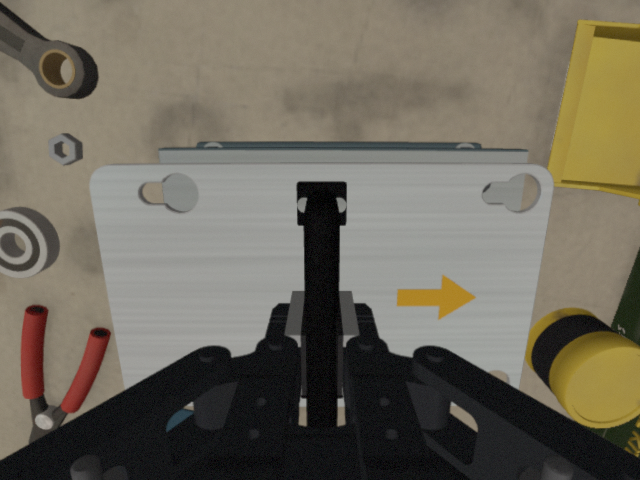

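View pics/s9z.png

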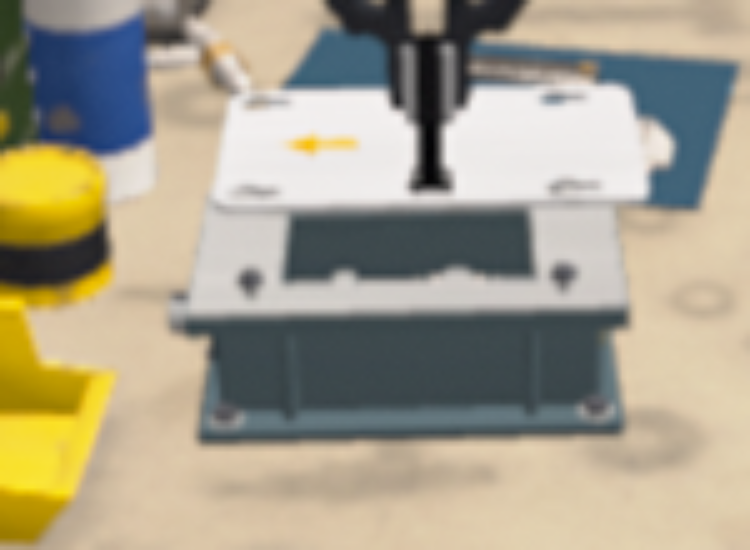

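Run:
```python
from h import *
i,m=tool_cam('w9')
cv2.imwrite('pics/w9z.png',cv2.resize(i[135:175,150:310],None,fx=5,fy=5,interpolation=cv2.INTER_CUBIC)[:,:,::-1])
cv2.imwrite('pics/w9y.png',cv2.resize(i[135:175,400:560],None,fx=5,fy=5,interpolation=cv2.INTER_CUBIC)[:,:,::-1])
for z in (64,65.5,67): print(onz(m,[(160,150),(527,150.5)],z).round(1).tolist())
```

```text
[[59.9, -84.5, 64.0], [59.8, 108.2, 64.0]]
[[59.9, -85.1, 65.5], [59.7, 108.9, 65.5]]
[[59.8, -85.7, 67.0], [59.6, 109.7, 67.0]]
```

View pics/w9z.png

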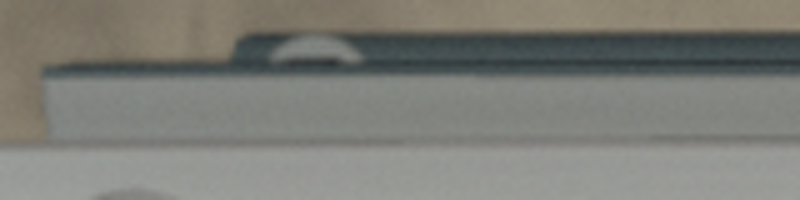

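View pics/w9y.png

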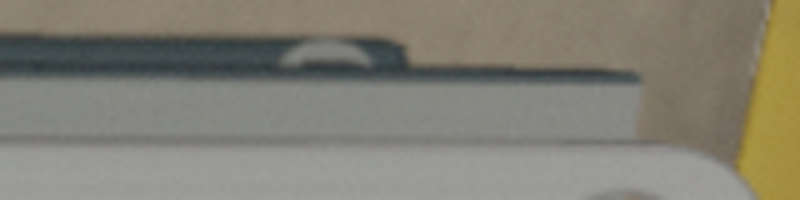

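```bash
python3 -m crank '{"slide":[[-0.0012,0,0.01],[0,0,0.012],[0,0,0.008],[0,0,0.003],[0,0,0],[0,0,0],[0,0,0]],"twist":[0.003,0,0,0,0,0,0]}'
python3 - <<'E'
from h import *
snap('wrist','w10'); s=status.sense(); print(s['tool_pos'],s['tcp_rot'],s['ft_force'])
i,_=load('w10'); cv2.imwrite('pics/w10z.png',np.hstack([cv2.resize(i[140:230,120:240],None,fx=3.3,fy=3.3),cv2.resize(i[140:230,450:570],None,fx=3.3,fy=3.3)])[:,:,::-1])
snap('side','s10')
i,_=load('s10'); cv2.imwrite('pics/s10z.png',cv2.resize(i[180:290,220:370],None,fx=5,fy=5)[:,:,::-1])
E
```

```text
time: 18.15
tool_pos: [526.2, -17.8, 103.9]
tcp_rot: [179.9, 0.0, 96.6]
ft_force: [0.4, -0.7, -2.5]
finger_gap: 9.9
[526.17460611 -17.78630648 103.88441969] [1.79943119e+02 1.48612124e-02 9.65901267e+01] [ 0.58878592  0.16889168 -3.32334649]
```

View pics/w10z.png

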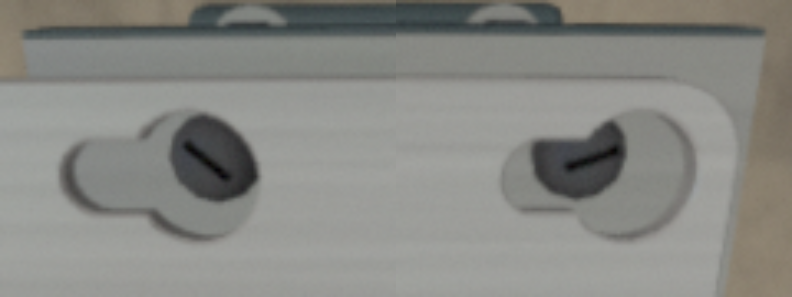

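View pics/s10z.png

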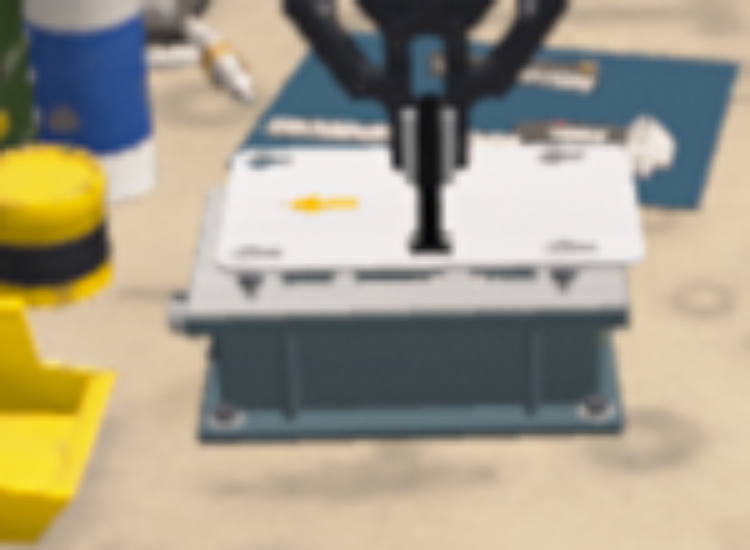

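Run:
```python
from h import *
i,m=tool_cam('w10')
for z in (18,20,22,24,26,28): 
    E=onz(m,[(182.7,188.5),(509.7,188.2)],z); print(z,E.round(1).tolist(),np.linalg.norm(E[0]-E[1]).round(1))
E=onz(m,[(182,191.9),(523.3,192.3)],14); print(E)
```

```text
18 [[46.8, -57.9, 18.0], [47.0, 78.9, 18.0]] 136.8
20 [[46.5, -58.6, 20.0], [46.7, 79.8, 20.0]] 138.5
22 [[46.2, -59.4, 22.0], [46.4, 80.8, 22.0]] 140.2
24 [[45.9, -60.1, 24.0], [46.0, 81.8, 24.0]] 141.9
26 [[45.6, -60.8, 26.0], [45.7, 82.8, 26.0]] 143.6
28 [[45.3, -61.5, 28.0], [45.4, 83.8, 28.0]] 145.3
[[ 46.04966165 -56.90583154  14.        ]
 [ 45.93383422  82.8027786   14.        ]]
```

```bash
python3 -m crank '{"slide":[[0,-0.0015,0.002],[0,0,0.002],[0,0,0],[0,0,0],[0,0,0]],"twist":[0,0,0,0,0]}'
python3 - <<'E'
from h import *
snap('wrist','w11'); s=status.sense(); print(s['tool_pos'],s['tcp_rot'],s['ft_force'])
i,_=load('w11'); cv2.imwrite('pics/w11z.png',np.hstack([cv2.resize(i[140:230,120:240],None,fx=3.3,fy=3.3),cv2.resize(i[140:230,450:570],None,fx=3.3,fy=3.3)])[:,:,::-1])
E
```

```text
time: 18.75
tool_pos: [524.3, -17.9, 99.3]
tcp_rot: [180.0, -0.0, 96.6]
ft_force: [0.1, -0.5, -3.2]
finger_gap: 9.8
[524.26776787 -17.86850063  99.33475084] [ 1.79997105e+02 -6.93270322e-04  9.65903311e+01] [ 0.31359779  0.20867819 -3.21385364]
```

View pics/w11z.png

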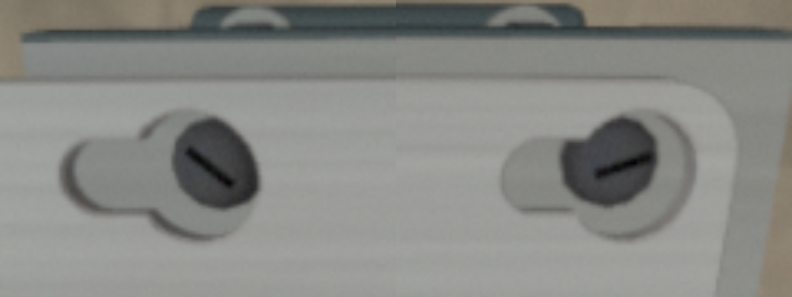

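Run:
```python
from h import *
i,m=tool_cam('w11')
for z in (14,16,17,18,19): 
    E=onz(m,[(183.5,190.5),(519,190)],z); print(z,E.round(1).tolist(),np.linalg.norm(E[0]-E[1]).round(1))
```

```text
14 [[46.6, -56.2, 14.0], [46.9, 80.9, 14.0]] 137.1
16 [[46.3, -56.9, 16.0], [46.6, 81.9, 16.0]] 138.9
17 [[46.1, -57.3, 17.0], [46.4, 82.4, 17.0]] 139.7
18 [[46.0, -57.7, 18.0], [46.2, 82.9, 18.0]] 140.6
19 [[45.8, -58.0, 19.0], [46.1, 83.5, 19.0]] 141.5
```

Heads and entries now agree to within 0.5 mm along and across. Lowering in small steps.

```bash
python3 -m crank '{"slide":[[0,0,0.0015],[0,0,0.0015],[0,0,0]],"twist":[0,0,0]}'
python3 -m crank '{"slide":[[0,0,0.0015],[0,0,0.0015],[0,0,0]],"twist":[0,0,0]}'
```

```text
time: 19.1
tool_pos: [524.0, -17.9, 95.9]
tcp_rot: [-180.0, -0.0, 96.6]
ft_force: [-0.2, 0.1, -3.1]
finger_gap: 10.3
time: 19.4
tool_pos: [524.0, -17.8, 93.0]
tcp_rot: [-180.0, -0.0, 96.6]
ft_force: [0.4, 0.1, -2.5]
finger_gap: 9.7
```

```bash
python3 -m crank '{"slide":[[0,0,0.0015],[0,0,0.0015],[0,0,0]],"twist":[0,0,0]}'
python3 -m crank '{"slide":[[0,0,0.001],[0,0,0]],"twist":[0,0]}'
```

```text
time: 19.7
tool_pos: [524.0, -17.9, 90.0]
tcp_rot: [-180.0, -0.0, 96.6]
ft_force: [0.8, -0.6, -4.2]
finger_gap: 9.9
time: 19.9
tool_pos: [524.1, -17.9, 89.1]
tcp_rot: [-180.0, -0.0, 96.6]
ft_force: [-0.7, -0.4, -3.2]
finger_gap: 9.9
```

```bash
python3 -m crank '{"slide":[[0,0,0.001],[0,0,0]],"twist":[0,0]}'
python3 -m crank '{"slide":[[0,0,0.0005],[0,0,0]],"twist":[0,0]}'
python3 -m crank '{"slide":[[0,0,0.0005],[0,0,0]],"twist":[0,0]}'
```

```text
time: 20.1
tool_pos: [524.2, -17.9, 88.2]
tcp_rot: [-180.0, -0.0, 96.6]
ft_force: [-0.0, 0.1, -3.8]
finger_gap: 9.9
time: 20.3
tool_pos: [524.2, -17.9, 87.7]
tcp_rot: [-180.0, -0.0, 96.6]
ft_force: [0.2, 0.1, -4.0]
finger_gap: 10.2
time: 20.5
tool_pos: [524.2, -17.9, 87.2]
tcp_rot: [-180.0, -0.0, 96.6]
ft_force: [-0.4, 0.4, -2.9]
finger_gap: 9.9
```

```bash
python3 -m crank '{"slide":[[0,0,0.0005],[0,0,0]],"twist":[0,0]}'
python3 -m crank '{"slide":[[0,0,0.0004],[0,0,0]],"twist":[0,0]}'
python3 - <<'E'
from h import *
snap('wrist','w12');snap('side','s12'); s=status.sense(); print(s['tool_pos'],s['tcp_rot'],s['ft_force'],s['wrist_torque'])
i,_=load('w12'); cv2.imwrite('pics/w12z.png',np.hstack([cv2.resize(i[140:230,120:240],None,fx=3.3,fy=3.3),cv2.resize(i[140:230,450:570],None,fx=3.3,fy=3.3)])[:,:,::-1])
i,_=load('s12'); cv2.imwrite('pics/s12z.png',cv2.resize(i[180:290,220:370],None,fx=5,fy=5)[:,:,::-1])
E
```

```text
time: 20.7
tool_pos: [524.3, -17.9, 86.9]
tcp_rot: [180.0, 0.0, 96.6]
ft_force: [0.2, -0.1, -1.7]
finger_gap: 9.9
time: 20.9
tool_pos: [524.3, -17.9, 86.9]
tcp_rot: [180.0, 0.0, 96.6]
ft_force: [-2.8, 0.3, 5.1]
finger_gap: 9.5
[524.30081136 -17.92105788  86.87665484] [1.79991299e+02 3.10230595e-03 9.65878691e+01] [-4.78790867 -0.21036604  6.36339646] [ 0.04597073  0.69768408 -0.03569309]
```

View pics/w12z.png

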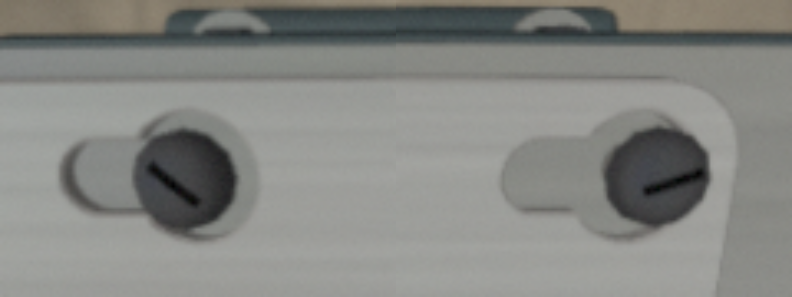

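View pics/s12z.png

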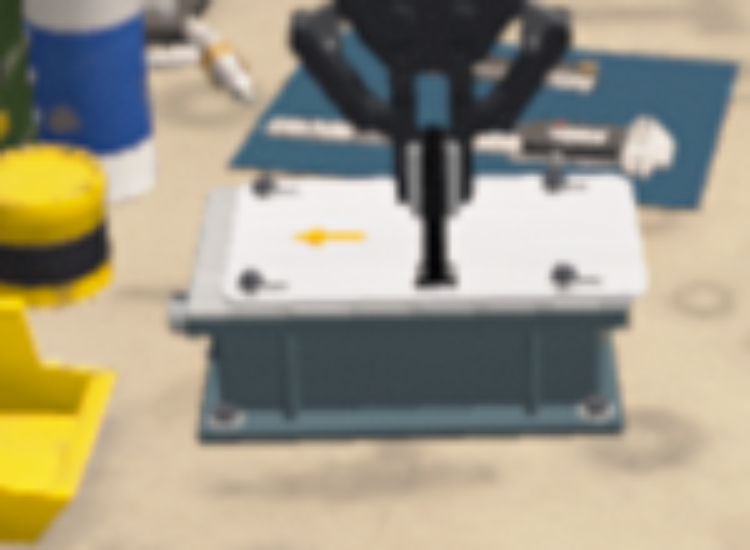

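```bash
python3 -m crank '{"slide":[[0,0,-0.0006],[0,0,0]],"twist":[0,0]}'
python3 -m crank '{"slide":[[0,0.001,0],[0,0.001,0],[0,0.001,0],[0,0,0]],"twist":[0,0,0,0]}'
python3 - <<'E'
from h import *
s=status.sense(); print(s['ft_force'],s['wrist_torque'])
E
```

```text
time: 21.2
tool_pos: [524.4, -17.9, 86.9]
tcp_rot: [180.0, 0.0, 96.6]
ft_force: [-1.4, -0.5, 1.1]
finger_gap: 9.7
time: 21.6
tool_pos: [527.4, -17.5, 86.9]
tcp_rot: [180.0, -0.0, 96.6]
ft_force: [-0.4, -0.3, -1.2]
finger_gap: 10.3
[-0.39470304 -0.26998808 -1.15340213] [-0.0064393   0.05688484  0.01535775]
```

```bash
python3 -m crank '{"slide":[[0,0.001,0],[0,0.001,0],[0,0.001,0],[0,0.001,0],[0,0,0]],"twist":[0,0,0,0,0]}'
python3 - <<'E'
from h import *
snap('wrist','w13'); s=status.sense(); print(s['tool_pos'],s['ft_force'],s['wrist_torque'])
i,_=load('w13'); cv2.imwrite('pics/w13z.png',np.hstack([cv2.resize(i[140:230,120:240],None,fx=3.3,fy=3.3),cv2.resize(i[140:230,450:570],None,fx=3.3,fy=3.3)])[:,:,::-1])
E
```

```text
time: 22.1
tool_pos: [531.4, -17.1, 86.9]
tcp_rot: [180.0, -0.0, 96.6]
ft_force: [0.4, 0.4, -2.8]
finger_gap: 9.8
[531.34203048 -17.01944371  86.90214169] [ 0.51014653  0.21293883 -2.75468631] [ 0.03038971 -0.02364889  0.02680193]
```

View pics/w13z.png

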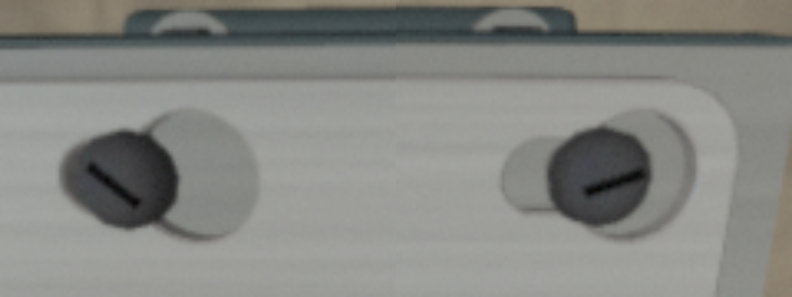

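```bash
python3 -m crank '{"slide":[[0,0.001,0],[0,0.001,0],[0,0.001,0],[0,0.001,0],[0,0,0]],"twist":[0,0,0,0,0]}'
python3 -m crank '{"slide":[[0,0.001,0],[0,0,0],[0,0,0]],"twist":[0,0,0]}'
python3 - <<'E'
from h import *
snap('wrist','w14'); snap('side','s14');s=status.sense(); print(s['tool_pos'],s['ft_force'],s['wrist_torque'])
i,_=load('w14'); cv2.imwrite('pics/w14z.png',np.hstack([cv2.resize(i[140:230,120:240],None,fx=3.3,fy=3.3),cv2.resize(i[140:230,450:570],None,fx=3.3,fy=3.3)])[:,:,::-1])
E
```

```text
time: 22.65
tool_pos: [535.3, -16.6, 86.9]
tcp_rot: [180.0, -0.0, 96.6]
ft_force: [-0.6, 0.2, -2.1]
finger_gap: 9.9
time: 22.95
tool_pos: [536.1, -16.5, 86.9]
tcp_rot: [-180.0, -0.0, 96.6]
ft_force: [-0.5, -0.5, -2.8]
finger_gap: 10.3
[536.10169785 -16.51940201  86.93450737] [-6.71006215e-04  7.33929730e-01 -2.37604462e+00] [-0.03188718 -0.05052623  0.00338365]
```

View pics/w14z.png

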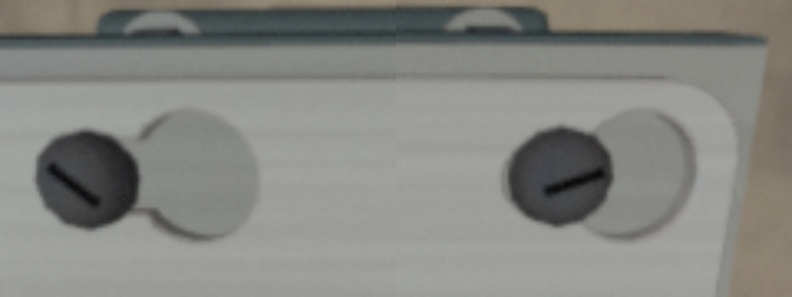

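Run:
```python
from h import *
i,m=tool_cam('w14')
for z in (5,6,7,8): 
    E=onz(m,[(146.1,194),(499.5,193.2)],z); F=onz(m,[(142.6,196),(494.5,195.5)],z);print(z,E.round(1).tolist(),np.linalg.norm(E[0]-E[1]).round(1), E[:,1].mean())
    E=onz(m,[(73/3.3+119.7,181/3.3+139.7),((574-396)/3.3+449.7,182/3.3+139.7)],z)
    print('  slots',E.round(1).tolist(),E[:,1].mean())
print(onz(m,[(25/3.3+119.7,149),(764/3.3-120+449.7,151.6)],17))
```

```text
5 [[46.8, -67.7, 5.0], [47.0, 68.7, 5.0]] 136.4 0.48849400258389153
  slots [[46.6, -69.4, 5.0], [46.4, 70.4, 5.0]] 0.49076513797528776
6 [[46.6, -68.2, 6.0], [46.9, 69.2, 6.0]] 137.4 0.4928578692601988
  slots [[46.4, -69.9, 6.0], [46.2, 70.9, 6.0]] 0.49514440671015336
7 [[46.4, -68.6, 7.0], [46.7, 69.6, 7.0]] 138.3 0.4972217359365061
  slots [[46.2, -70.4, 7.0], [46.1, 71.4, 7.0]] 0.4995236754450474
8 [[46.3, -69.1, 8.0], [46.5, 70.1, 8.0]] 139.2 0.5015856026128063
  slots [[46.1, -70.8, 8.0], [45.9, 71.9, 8.0]] 0.5039029441799201
[[ 63.16878548 -78.70147847  17.        ]
 [ 62.26329001  97.86229864  17.        ]]
```

```bash
python3 -m crank '{"slide":[[0,0.0004,0],[0,0.0003,0],[0,0,0]],"twist":[0,0,0]}'
python3 - <<'E'
from h import *
s=status.sense(); print(s['tool_pos'],s['ft_force'],s['wrist_torque'])
E
```

```text
time: 23.35
tool_pos: [536.9, -16.4, 87.0]
tcp_rot: [180.0, 0.0, 96.6]
ft_force: [-0.2, 0.9, -3.5]
finger_gap: 9.7
[536.8927989  -16.43752411  87.00881393] [-0.17837761  0.92228893 -3.52634486] [ 0.04483591 -0.03269685  0.0212794 ]
```

```bash
python3 -m crank '{"slide":[[0,0,0.0003],[0,0,0]],"twist":[0,0]}'
python3 -m crank '{"slide":[[0,0,0],[0,0,0],[0,0,0],[0,0,0]],"twist":[0,0,0,0]}' 0.6
python3 - <<'E'
from h import *
s=status.sense(); print(s['tool_pos'],s['ft_force'],s['wrist_torque'],s['finger_gap'])
snap('wrist','w15')
E
```

```text
time: 23.55
tool_pos: [536.9, -16.4, 86.9]
tcp_rot: [180.0, 0.0, 96.6]
ft_force: [-1.2, 0.7, -0.7]
finger_gap: 10.1
time: 23.95
tool_pos: [537.1, -16.5, 86.9]
tcp_rot: [180.0, 0.0, 96.6]
ft_force: [-0.5, -0.7, 0.2]
finger_gap: 34.4
[537.05568115 -16.46191114  86.90878767] [-0.46217602 -0.69166073  0.2320805 ] [ 0.00705872 -0.00466498  0.02014114] 34.37946919445824
```

View pics/w15.png

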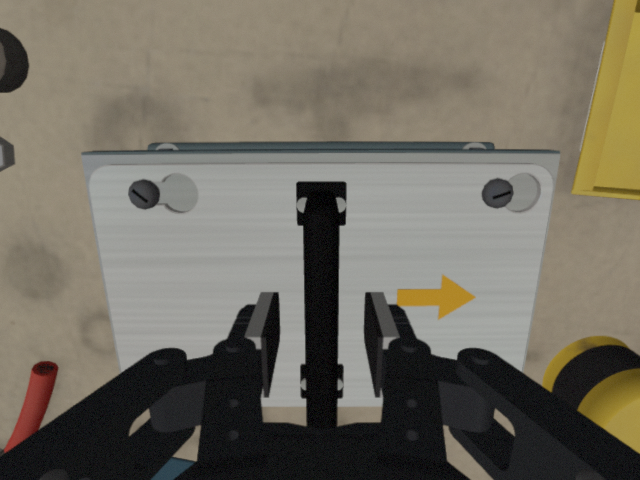

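```bash
python3 -m crank '{"slide":[[0,0,-0.01],[0,0,-0.015],[0,0,-0.025],[0,0,-0.035],[0,0,-0.035],[0,0,-0.03],[0,0,0],[0,0,0]],"twist":[0,0,0,0,0,0,0,0]}'
python3 - <<'E'
from h import *
i,_=snap('wrist','w16');snap('side','s16');snap('top','t16')
cv2.imwrite('pics/w16z.png',cv2.resize(i[100:330,160:480],None,fx=2.4,fy=2.4)[:,:,::-1])
i,_=load('s16'); cv2.imwrite('pics/s16z.png',cv2.resize(i[180:290,220:370],None,fx=5,fy=5)[:,:,::-1])
E
```

```text
time: 24.8
tool_pos: [537.8, -16.5, 239.1]
tcp_rot: [179.8, 0.1, 96.6]
ft_force: [-0.3, 0.9, 0.1]
finger_gap: 34.3
```

View pics/w16z.png

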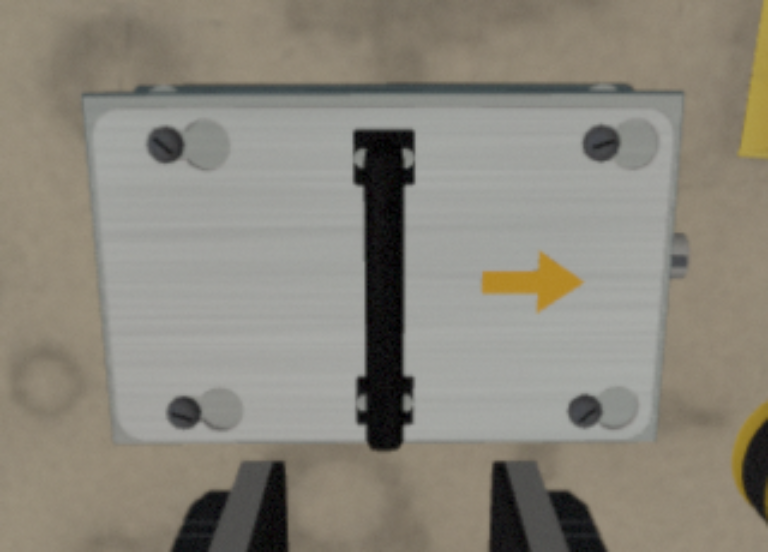

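View pics/s16z.png

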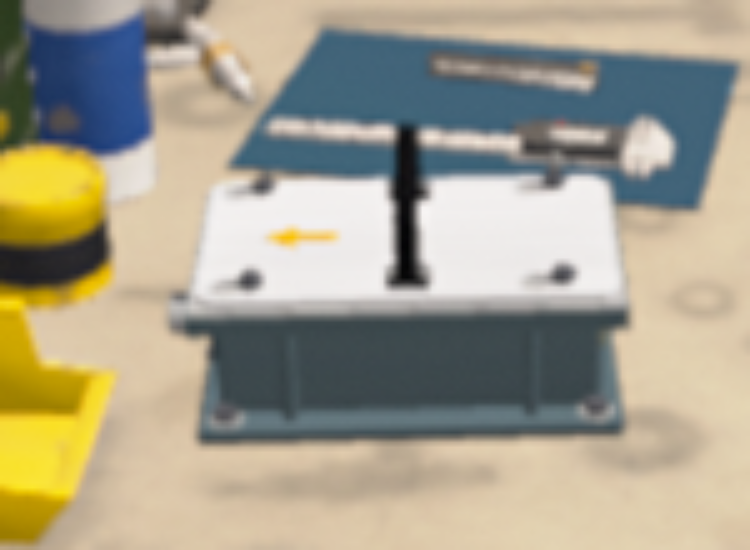

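View pics/t16.png

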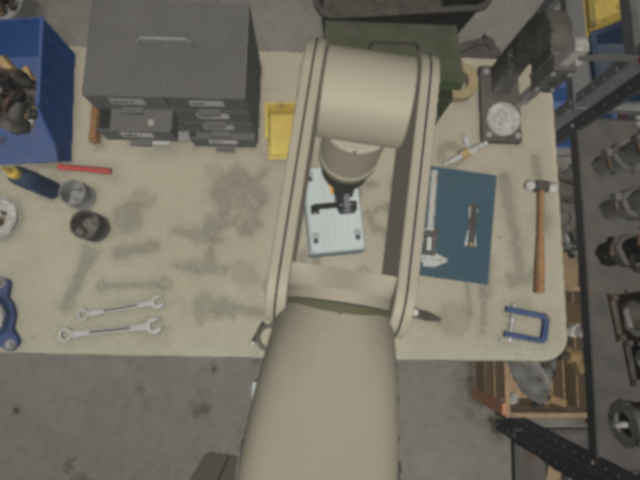

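Run:
```python
from h import *
i,m=load('w16'); u=lambda L:[((x+.5)/2.4-.5+160,(y+.5)/2.4-.5+100) for x,y in L]
F=onz(m,u([(84,95),(683,95),(114,443),(655,443)]),70); 
print('face',F.round(1).tolist(),F.mean(0))
# along-x via left/right edges at image rows 280: face left 98?,plate left
H=onz(m,u([(165,145),(601,143),(184,412),(585,411)]),82); E=onz(m,u([(207,145),(635,145),(221,409),(617,407)]),74)
c=np.array([np.cos(np.radians(6.65)),np.sin(np.radians(6.65)),0]); n=np.array([-c[1],c[0],0])
for a,b in zip(H,E): print('entry-head along',((b-a)@c).round(2),'across',((b-a)@n).round(2))
print(((E-H)@c).mean(),((E-H)@n).mean())
```

```text
face [[433.0, 33.5, 70.0], [627.0, 55.8, 70.0], [446.7, -88.0, 70.0], [641.7, -65.9, 70.0]] [537.11800168 -16.11820113  70.        ]
entry-head along 11.84 across -0.75
entry-head along 13.03 across -1.29
entry-head along 11.32 across -1.98
entry-head along 13.13 across -1.63
12.328725663371959 -1.4125187402405068
```

All four necks sit in their slots: the entries are 12.3 mm past the heads on average, against 12 wanted. The cover lies flat, the gauge is on the mat, and the robot is clear. Handing in.

```bash
python3 -c "
from bench import hand_in
print(hand_in())"
```

```text
the job is handed in; nothing more can be done
None
```

The gauge is on the mat and the cover is locked on the gearbox; I handed the job in at about 25 s.

- **Gauge:** I lifted it off the gearbox and laid it flat in the mat's free half, parallel to the mat's long side. It ended at about (516, −350), within about 4 mm of the mat space I measured. The caliper was not touched.
- **Cover:** I picked it up by the handle and lined the keyhole entries up with the screw heads using the wrist camera. The heads went straight into the entries, so there was no search slide on top of them. I lowered it flat onto the case and slid it 12.7 mm along its arrow. The highest force I read was about 6 N.

**Last checks:**
- **Locked position:** The entries measured 12.3 mm past the heads on average, from 11.3 to 13.1 at the four screws, against 12 wanted. The tool ended within 0.4 mm of the measured case centre, and the side view shows the cover lying flat.
- **Robot:** It is raised clear and touching nothing.

**Disagreements:**
- The final picture gave a crosswise offset of 1.4 mm, while the tool pose gave about 0.3 mm. I put most of that down to viewing the domed heads at an angle.
- A rough two-view height for the end of the handle came out at 25 mm instead of about 34 mm. The end was hard to pick out, so I relied on the plate fit instead.
- In the last top view the arm hid the pliers, so I did not confirm their position there. No move went near them.

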